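# Clamp a nylon roller in its V-locator with three strokes of the ratchet lever

## Task

Stand the nylon roller on the clamping fixture's base plate and push it into the V-block until it sits against both faces, then let go of it. Then clamp it with exactly three full strokes of the red lever, letting the lever spring right up after each; a fourth stroke would crush the nylon. Leave the roller clamped upright and the other things on the bench where they are.

Things in the scene. Friction and masses are not known exactly. Their poses are not given: they have to be found in the camera images.
- roller: The work piece: a pale grey nylon roller with a bearing in its bore, a plain cylinder 27 mm in diameter and 30 mm tall, about 50 g, standing upright on the bench. Seated, its upper 14 mm stand clear above the V-block. Origin: centre of its underside; z is its axis.
- fixture: The clamping fixture, fixed to the bench: a grey base plate 248 x 80 mm, from fixture x = -103 to 145 mm, its top 10 mm above the bench. Origin on the bench under the fixture's centre line; x runs along that line towards the V-block, z up. From -x to +x: red lever, two dark cheeks that carry it, dark guide block, loading bay, steel V-block.
- v_block (a point): Middle of the mouth of the V-block, level with its top (26 mm above the bench, 16 mm above the plate), at fixture x = 108 mm. The block reaches to x = 135 and is 50 mm wide, with screw heads to 31 mm high at x = 127, y = 16.5 and -16.5. The V is open towards -x: 90 degrees between its upright faces, symmetric about the centre line, mouth 32 mm wide.
- seat (a point): Point on the top of the base plate (10 mm above the bench) where the centre of the roller's underside lies when the roller touches both faces of the V: fixture x = 105 mm, y = 0. Its axes are the fixture's.
- guide_block (a point): Top centre of the dark block that guides the ram, 46 mm above the bench, fixture x = 14.5 to 36.5 mm, 35 mm wide, screw heads to 50 mm. A black knob stands out from it to y = 34 mm, 19 mm above the bench.
- lever_pivot (a point): Axis of the lever, between the two cheeks: fixture x = -20.5, y = 0, 67 mm above the bench; the axis runs along fixture y. The cheeks reach 77 mm above the bench and from x = -42 to 1, y = -20 to 20.
- pad: The black rubber-faced round pad, 16 mm across, sprung, on the nose of the ram, facing the V. Origin: centre of its face, 19 mm above the bench; x points at the V. Ram back, it is 32 mm from a seated roller (59 mm bay for loading); pad and nose are 27 mm high, fingertips above that pass over them. It meets a seated roller in the third stroke and its spring then holds it with about 6 N.
- ram (a joint): Travel of the toothed ram and pad towards the V in m. It starts back (0 to 0.003). Ratchet of 12 mm pitch: each full stroke of the lever takes it to its next tooth (it rests near 0.011 after one, 0.023 after two, 0.0345 after three, 0.047 after a fourth, which is too many) and a catch keeps it from going back; it cannot be reset.
- lever (a joint): Angle of the red hand lever in rad: 0 is sprung fully up (grip 0.30 rad above level), 0.5 is down on its stop (0.20 below level). Pressing the grip down takes about 7 to 8 N. The stop is firm. Beyond 0.48 the ram has caught its next tooth. Let go, it springs up by itself; within 0.06 of fully up its pawl drops behind the next tooth, ready for another stroke.
- lever_grip (a point): Place to press: on top of the red grip (17 mm thick, 50 mm long), 92 mm from the pivot; it moves with the lever. It starts at fixture x = -106, about 102 mm above the bench, and is pressed down to x = -112, about 57 mm above the bench at the stop.
- gauge_block: Bystander: ground steel setting block 25 x 60 x 30 mm. Origin: centre of its underside.
- hex_key_5: Bystander: black hex key 27 x 78 x 5 mm lying flat. Origin: centre of its underside.
- tape_roll: Bystander: roll of tape 96 mm across, 24 mm high. Origin: centre of its underside.

How it is judged:
On the way, in this order (a step that is already met when the one before it is completed fails the run):
1. the roller stands upright on the base plate, pushed home against both faces of the V (within 2.5 mm) and let go, with the ram still back (horizontal distance between roller and seat below 0.0025 m and height (world z) of roller between 0.008 and 0.0125 m and angle between roller's own z axis and vertical below 0.06 rad and contact force between the fingers and roller below 0.05 N and value of joint ram below 0.006 m), for 0.3 s.
2. first full stroke: the ram is one tooth forward and the lever has sprung up, the roller still in the V (value of joint ram between 0.0095 and 0.0165 m and value of joint lever below 0.06 rad and horizontal distance between roller and seat below 0.004 m and height (world z) of roller between 0.008 and 0.0125 m and angle between roller's own z axis and vertical below 0.06 rad), for 0.05 s.
3. second full stroke: the ram is two teeth forward and the lever has sprung up, the roller still in the V (value of joint ram between 0.0215 and 0.0285 m and value of joint lever below 0.06 rad and horizontal distance between roller and seat below 0.004 m and height (world z) of roller between 0.008 and 0.0125 m and angle between roller's own z axis and vertical below 0.06 rad), for 0.05 s.
4. third full stroke: the ram is three teeth forward and the lever has sprung up, the pad bears on the roller (value of joint ram between 0.0335 and 0.0385 m and value of joint lever below 0.06 rad and horizontal distance between roller and seat below 0.002 m and height (world z) of roller between 0.008 and 0.0125 m and angle between roller's own z axis and vertical below 0.06 rad and contact force between pad and roller above 3 N), for 0.1 s.
At the end, for the whole second after the job is handed in: The roller stands upright on the base plate at rest in the V, its axis within 2 mm of the seat, held by the pad with more than 3 N; the ram rests exactly three teeth forward (0.0335 to 0.0385 m) and the lever is sprung up (below 0.06 rad) (all of step 4 and linear speed of roller below 0.02 m/s); the robot touches nothing.
It fails at once if a fourth stroke drives the ram past its third tooth (beyond 0.040 m) (value of joint ram above 0.04 m).
It fails at once if a bystander (gauge block, hex key or tape roll) is shifted by more than 30 mm (distance of any of gauge_block, hex_key_5, tape_roll from where it was at the start of the episode above 0.03 m).
It also fails if it takes over 58 s, if anything falls off the work surface, if the arm or the gripper's body presses on something with over 40 N, if the wrist force passes 120 N, or if a joint passes its speed limit or range.

## Robot

A 6-joint arm with a two-finger parallel gripper is mounted at the origin on a cart in front of the work surface, level with it; the furniture and walls round the work are solid. World frame = base frame: x ahead of the robot, y to its left, z up, the work surface at z = 0. Lengths are in m, angles in rad, forces in N, time in s.
With the tool pointing down it reaches from about 0.325 to 0.925 m from the base axis. Payload 3.1 kg.
Tool frame: the origin (TCP) lies at the very end of the fingers, on their centre line; the grasp point (between the pads) lies 19 mm behind it; z points along the fingers, y is the line along which they close (so a half turn about z gives the same grasp; the last joint's range is limited). The gripper opens to 85 mm and grips with 20 to 120 N. Pads are 22 mm wide; open, the fingers measure 114 mm over their backs; the gripper's body (76 mm by 85 mm) begins 54 mm behind the grasp point. The pads swing forward as they close: fully open they stand 13 mm farther back than shut.
Start: joints at [-1.391, 0.217, 1.613, -0, 1.311, -0.112], TCP at [0.18, -0.599, 0.231] pointing down, gripper open.
Joint ranges: [-2.75, 2.75], [-0.78, 2.1], [0.31, 2.55], [-1.13, 4.27], [0.13, 2.63], [-2.58, 2.58]. Speed limits (rad/s): [2.79, 2.79, 3.14, 3.14, 3.14, 3.14].

## Interface

Orientations are given as a unit quaternion [x, y, z, w].
In Python, from rig import arm gives the robot as it stands.
- The arm moves only by the shell command python3 -m handwheel 'ROWS' [OPENING] [FORCE]. ROWS is JSON, a list that holds one entry, the list of rows, each a list of 6 numbers: the shift along the tool's x, y, z in units of 0.8 m (1.0 is 0.8 m), then the turn, a rotation vector about the tool's x, y, z in units of 180 degrees (1.0 is 180 degrees). In form: [[[x, y, z, rx, ry, rz], ...]]. A call has 1 to 20 rows; each row shifts and turns the commanded pose from where the row before left it, along the tool's axes as they then stand; what a row does not reach is not made up. A row lasts 1/10 s, in which the tool goes at most 50 mm and 8.59 degrees, less where a joint would pass 70% of its speed; a pose out of reach is approached as far as the arm can. A call with a number of a shift or a turn outside -1 to 1 is refused whole. A call with a gripper value outside its range is refused whole. OPENING is the opening, from 0 (shut) to 1 (fully open), set as the call begins (- or left out, the last holds). The fingers move at their own pace and stop on an object; FORCE is the grip in N (left out, the last holds). Time passes only in rows, so rows that do not move let the fingers close. It gives the time, the measured TCP pose, the force, the opening and the grip force at its end, in the units of the state.
- arm.get_obs(): the state, without advancing time (a new reading comes with each control period).
- arm.get_image(name): name is "scene" or "top"; returns the picture (384x512x3 uint8, blue, green, red); there is no depth.
- arm.calibration(name): a dict with "K" (3x3 intrinsics, pixels), "distortion" ([k1, k2, p1, p2, k3] as OpenCV has them; the pictures are not rectified), "cam_to_world" (4x4, takes a point from camera to world coordinates). Camera axes: x right, y down, z forward; pixel columns grow to the right and rows downward; lengths in m; the calibration is good to about 2 mm. A picture is of the moment at which its call begins. calibration takes no time and is no camera call.
- arm.job_done(): hands the job in; it is judged then, once.
The state is a dict: "time_s": time; "joints": joint angles; "joint_vel": joint speeds; "tau": joint torques, N m; "tool_pos": TCP position; "tcp_rot": TCP orientation; "ft_force": force on the tool from outside, world axes, zero at the start; "wrist_torque": the same for the moment, N m; "finger_gap": finger opening in m; "finger_force": force on a finger pad.
Only numpy, scipy, OpenCV 4.12 (cv2) and the standard library are available. Lean on these libraries where they do the work, as an engineer would, in place of code of your own. Each camera call takes 0.05 s, during which the arm holds its last target. There are 200 camera calls.

## Working session

There is one attempt and no reset: what is moved stays moved. The work goes in short steps, Python scripts to look and compute and a shell command to move; the robot and the scene stay as the last step left them, time stands still between calls to the robot, and variables do not carry over. Pictures are saved under pics/ and viewed, at most 11 in all, crops included, and the job is handed in when it is done.

```bash
mkdir -p pics; ls
python3 - <<'E'
from rig import arm
import cv2
for n in ("scene","top"):
    cv2.imwrite(f"pics/{n}0.png",arm.get_image(n)); c=arm.calibration(n); print(n,c["K"],c["distortion"],c["cam_to_world"])
print(arm.get_obs())
E
```

```text
pics
scene [[377.84928506   0.         258.69318211]
 [  0.         377.84928506 193.44960955]
 [  0.           0.           1.        ]] [-0.111612  0.        0.        0.        0.      ] [[-0.67453236 -0.55500594  0.48680027  0.12382644]
 [-0.73817929  0.51587851 -0.4346961   0.47620286]
 [-0.00987088 -0.65256246 -0.75767064  0.7936537 ]
 [ 0.          0.          0.          1.        ]]
top [[476.58563287   0.         254.25836184]
 [  0.         476.58563287 195.75657994]
 [  0.           0.           1.        ]] [0.03153788 0.         0.         0.         0.        ] [[-0.01506668 -0.98370244  0.17917169  0.34924097]
 [-0.99978756  0.01230065 -0.01653889  0.07794074]
 [ 0.01406542 -0.17938282 -0.98367879  1.20633968]
 [ 0.          0.          0.          1.        ]]
{'time_s': 0.1, 'joints': array([-1.39120324e+00,  2.17683610e-01,  1.61479417e+00, -8.67006354e-06,
        1.31131927e+00, -1.12179119e-01]), 'joint_vel': array([-0.00054655, -0.00156817, -0.00258213, -0.00032348, -0.00075522,
        0.00145885]), 'tau': array([-7.42665761e-04, -3.98076761e+01, -3.04971027e+01, -1.44754295e-04,
        4.26441766e-03, -2.65968708e-06]), 'tool_pos': array([ 0.17967817, -0.59783533,  0.23008512]), 'tcp_rot': array([ 9.89376719e-01,  1.45370192e-01, -4.13310606e-05, -1.10143138e-03]), 'ft_force': array([-0.25166168,  0.75503131,  0.27880903]), 'wrist_torque': array([-0.00835704,  0.0049196 ,  0.0512506 ]), 'finger_force': 0.0, 'finger_gap': 0.08519005996218036}
```

View pics/scene0.png

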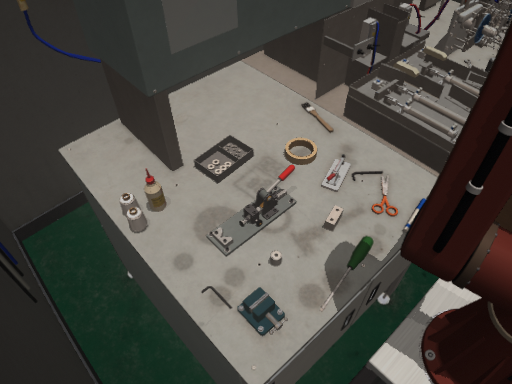

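View pics/top0.png

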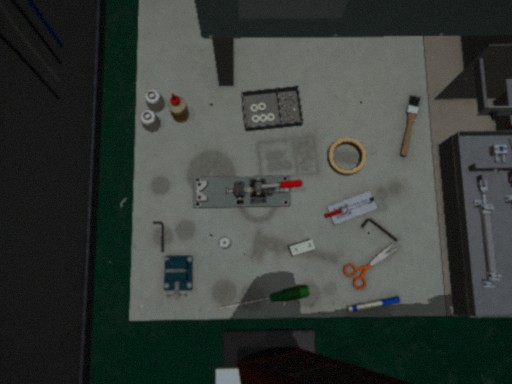

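Top view: fixture spans (194–292, 176–208) with the V-block on the left and the red lever on the right. The roller is at (225,243), and at (277,258) in the scene view. I'll zoom in and measure.

```bash
cat > h.py <<'E'
import numpy as np, cv2
from rig import arm
def ray(n,uv):
    c=arm.calibration(n);T=np.array(c["cam_to_world"])
    p=cv2.undistortPoints(np.array([[uv]],float),np.array(c["K"]),np.array(c["distortion"]))[0,0]
    return T[:3,3],T[:3,:3]@np.array([p[0],p[1],1.])
def onplane(n,uv,z):
    o,d=ray(n,uv);return o+d*(z-o[2])/d[2]
def proj(n,P):
    c=arm.calibration(n);T=np.linalg.inv(np.array(c["cam_to_world"]))
    return cv2.projectPoints(np.array(P,float).reshape(-1,1,3),cv2.Rodrigues(T[:3,:3])[0],T[:3,3],np.array(c["K"]),np.array(c["distortion"]))[0][:,0]
def crop(n,x0,y0,x1,y1,s,name,img=None):
    im=arm.get_image(n) if img is None else img
    cv2.imwrite(name,cv2.resize(im[y0:y1,x0:x1],None,fx=s,fy=s,interpolation=cv2.INTER_CUBIC));return im
E
python3 - <<'E'
from h import *
t=cv2.imread("pics/top0.png");s=cv2.imread("pics/scene0.png")
a=cv2.resize(t[165:260,180:310],None,fx=6,fy=6,interpolation=cv2.INTER_CUBIC)
cv2.imwrite("pics/tc.png",a)
crop("scene",200,155,310,275,5,"pics/sc.png",s)
# red lever & roller masks
for n,im in(("top",t),("scene",s)):
    hsv=cv2.cvtColor(im,cv2.COLOR_BGR2HSV)
    m=((hsv[...,1]>150)&((hsv[...,0]<8)|(hsv[...,0]>172))&(hsv[...,2]>90)).astype(np.uint8)
    k,l,st,ce=cv2.connectedComponentsWithStats(m)
    print(n,[(st[i].tolist(),ce[i].round(1).tolist()) for i in range(1,k) if st[i,4]>20])
    y0,x0=(243,225) if n=="top" else (258,277)
    print(cv2.cvtColor(im,cv2.COLOR_BGR2GRAY)[y0-9:y0+10,x0-9:x0+10])
E
```

```text
top [([171, 96, 9, 8, 40], [175.0, 100.0]), ([281, 180, 21, 7, 118], [291.1, 183.5]), ([326, 210, 15, 7, 46], [332.9, 213.1])]
[[110 112 110 112 110 109 111 114 109 114 110 113 113 113 112 113 112 109
  111]
 [110 111 111 113 109 112 109 105 104 106 110 110 112 113 116 112 110 114
  107]
 [110 114 115 110 106 105 102  99  90  99 106 111 112 111 110 116 111 111
  115]
 [112 112 111 104 101  95  98 107 107 110 106 104 106 111 114 113 112 112
  111]
 [112 112 110 103  99 109 115 121 129 130 127 117 105 104 106 109 110 112
  113]
 [111 110 104  98 113 127 133 134 135 138 140 129 121 106 101 107 115 114
  112]
 [108 104 102  99 125 140 140 130 123 128 143 139 128 112  99 105 108 112
  112]
 [109 110  99 105 129 143 136 117 104 112 128 142 131 112  95  98 105 111
  109]
 [109 107  99 103 130 142 128 103  95  95 125 140 132 115  91  97 105 114
  112]
 [109 105  99 103 129 140 133 107  96 104 131 137 129 111  92  97 106 112
  109]
 [108 106  99 105 129 138 136 128 128 128 137 133 116  97  90  93 107 110
  108]
 [109 108 109 102 120 133 139 138 140 139 135 123 103  82  87  99 109 110
  110]
 
[... 1622 characters left out ...]
 159 164 164 143  92  64  88 137 153 155 156
  155]
 [106  92  71  64  64  67  76  89  98  90  69  69  71  99 140 154 154 155
  156]
 [105  92  73  65  66  67  69  72  73  74  75  75  72 105 143 154 155 157
  154]
 [105  91  77  65  65  68  70  72  73  74  75  74  71 118 153 154 154 156
  155]
 [123 116  87  68  65  69  69  71  74  75  75  74  85 131 154 154 153 154
  157]
 [154 154 123  86  70  69  70  71  73  73  72  85 123 152 154 154 154 155
  157]
 [153 153 154 124 111  95  82  82  87  87 106 124 152 154 153 154 155 156
  157]
 [154 154 154 154 154 140 122 123 128 128 150 152 154 154 154 154 153 155
  156]
 [156 155 153 152 152 153 153 153 153 153 153 154 155 153 152 153 154 154
  154]]
```

View pics/tc.png

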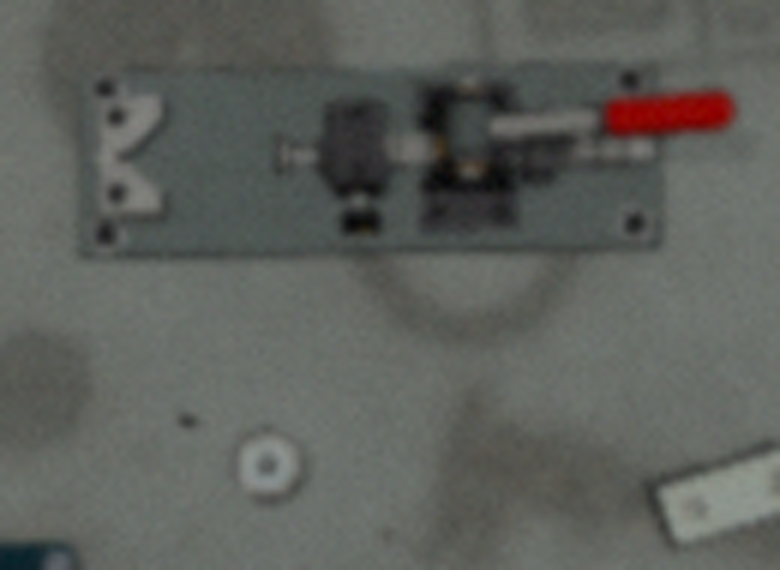

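View pics/sc.png

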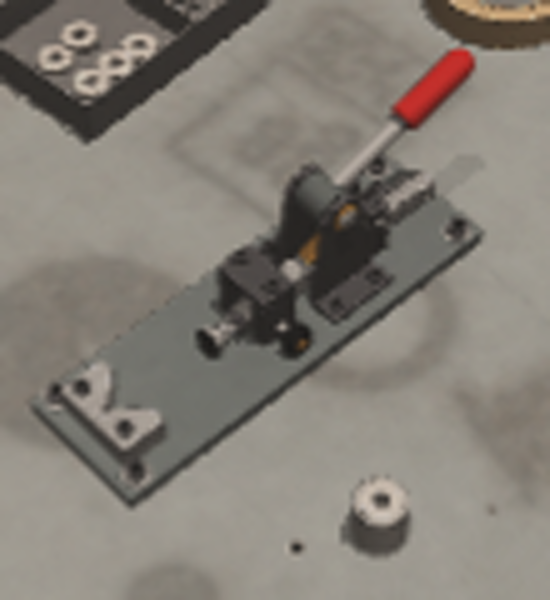

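The crops show plate corners in the top view at about (80,68), (657,65), (660,246) and (83,257), and the roller at (268,465). In the scene crop, the plate corners are (33,405), (132,507) and (483,235), and the roller's top face is (381,503). Next I'll cast these.

Run:
```python
from h import *
np.set_printoptions(precision=4,suppress=True)
T=lambda u,v:(180+(u+.5)/6-.5,165+(v+.5)/6-.5)
S=lambda u,v:(200+(u+.5)/5-.5,155+(v+.5)/5-.5)
c=[onplane("top",T(*p),.01)[:2] for p in((80,69),(657,66),(660,246),(83,256))]
print("corners top",c)
xa=((c[0]+c[3])-(c[1]+c[2]))/2; print("len",np.linalg.norm(xa),"wid",np.linalg.norm(c[0]-c[3]),np.linalg.norm(c[1]-c[2]))
xa/=np.linalg.norm(xa); ya=np.array([-xa[1],xa[0]])
yaw=np.arctan2(xa[1],xa[0]);mid=sum(c)/4;org=mid-xa*.021
print("yaw",np.degrees(yaw),"org",org,"seat",org+xa*.105)
s=[onplane("scene",S(*p),.01)[:2] for p in((33,403),(132,503),(483,233))]
print("corners scene",s, np.linalg.norm(s[0]-s[1]),np.linalg.norm(s[1]-s[2]))
d=s[1]-s[2];print("yaw scene",np.degrees(np.arctan2(d[1],d[0])),"mid",(s[0]+s[2])/2)
t=cv2.cvtColor(cv2.imread("pics/top0.png"),cv2.COLOR_BGR2GRAY);g=cv2.cvtColor(cv2.imread("pics/scene0.png"),cv2.COLOR_BGR2GRAY)
for n,im,(x,y),z,th in(("top",t,(224,242),.03,116),("scene",g,(276,254),.03,162)):
    w=im[y-8:y+9,x-8:x+9];m=(w>th).astype(np.uint8)
    cn=max(cv2.findContours(m,0,2)[0],key=cv2.contourArea);e=cv2.fitEllipse(cn);uv=(e[0][0]+x-8,e[0][1]+y-8)
    print(n,"roller",uv,e[1],onplane(n,uv,z))
print("grip",onplane("top",(291.1,183.5),.1),onplane("scene",(286.7,171.8),.1))
# V features: block tips top z=.026
for p in((162,97),(162,125),(162,182),(162,213),(122,155)):
    q=onplane("top",T(*p),.026)[:2]-org;print("V",p,q@xa,q@ya)
for p in((280,155),):
    q=onplane("top",T(*p),.019)[:2]-org;print("pad",q@xa,q@ya)
```

```text
corners top [array([0.6204, 0.2144]), array([ 0.6188, -0.0326]), array([ 0.5406, -0.0317]), array([0.5395, 0.2125])]
len 0.2455888410265059 wid 0.08095960156475114 0.07819599697788872
yaw 89.94641142743689 org [0.5798 0.0697] seat [0.5799 0.1747]
corners scene [array([0.6149, 0.2165]), array([0.536 , 0.2168]), array([ 0.5383, -0.0287])] 0.07895123475265374 0.24555445735569847
yaw scene 90.55013853297906 mid [0.5766 0.0939]
top roller (223.91632509231567, 242.08367443084717) (8.212724685668945, 10.039630889892578) [0.4485 0.1346 0.03  ]
scene roller (275.59644842147827, 254.78814888000488) (7.797210693359375, 9.234434127807617) [0.4473 0.1371 0.03  ]
grip [ 0.5792 -0.0285  0.1   ] [ 0.5747 -0.0232  0.1   ]
V (162, 97) 0.1083994497092021 -0.024393238403308513
V (162, 125) 0.10835589097941728 -0.012354045356885363
V (162, 182) 0.10826546030819385 0.012022930722154502
V (162, 213) 0.10821529817016388 0.025206633358721104
V (122, 155) 0.12505889098779277 0.00030814268125242314
pad 0.059133662558268366 -0.00030170346072456983
```

Both views agree on these positions:
- Fixture: origin about (0.578, 0.071), yaw about 90.2°.
- Seat: about (0.579, 0.176).
- Roller: about (0.448, 0.136).

First I'll turn the tool so the fingers close along world x, then travel to the roller.

```bash
python3 -m handwheel '[[[0,0,0,0,0,-0.0454],[0,0,0,0,0,-0.0454],[0,0,0,0,0,-0.0454],[0,0,0,0,0,-0.0454],[0,0,0,0,0,-0.0454],[0,0,0,0,0,-0.0454],[0,0,0,0,0,-0.0454],[0,0,0,0,0,-0.0454],[0,0,0,0,0,-0.0454],[0,0,0,0,0,0]]]' 1 30
python3 -m handwheel '[[[0.051,0.0186,0.007,0,0,0],[0.051,0.0186,0.007,0,0,0],[0.051,0.0186,0.007,0,0,0],[0.051,0.0186,0.007,0,0,0],[0.051,0.0186,0.007,0,0,0],[0.051,0.0186,0.007,0,0,0],[0.051,0.0186,0.007,0,0,0],[0.051,0.0186,0.007,0,0,0],[0.051,0.0186,0.007,0,0,0],[0.051,0.0186,0.007,0,0,0],[0.051,0.0186,0.007,0,0,0],[0.051,0.0186,0.007,0,0,0],[0.051,0.0186,0.007,0,0,0],[0.051,0.0186,0.007,0,0,0],[0.051,0.0186,0.007,0,0,0],[0.051,0.0186,0.007,0,0,0],[0.051,0.0186,0.007,0,0,0],[0.051,0.0186,0.007,0,0,0],[0,0,0,0,0,0],[0,0,0,0,0,0]]]'
```

```text
time_s: 1.1
tool_pos: [0.1797, -0.5981, 0.2306]
tcp_rot: [0.706, 0.709, 0.0, -0.001]
ft_force: [-0.0, 0.6, 0.6]
finger_gap: 0.0853
finger_force: 0.0
time_s: 3.1
tool_pos: [0.4437, 0.1376, 0.13]
tcp_rot: [0.705, 0.709, -0.001, -0.0]
ft_force: [-0.2, -0.0, -1.2]
finger_gap: 0.0855
finger_force: 0.0
```

```bash
python3 -m handwheel '[[[-0.002,0.005,0.04,0,0,0],[0,0,0.04,0,0,0],[0,0,0.04,0,0,0],[0,0,0.02,0,0,0],[0,0,0,0,0,0],[0,0,0,0,0,0]]]'
python3 -m handwheel '[[[0,0,0,0,0,0],[0,0,0,0,0,0],[0,0,0,0,0,0],[0,0,0,0,0,0],[0,0,0,0,0,0],[0,0,0,0,0,0],[0,0,0,0,0,0],[0,0,0,0,0,0]]]' 0 30
python3 - <<'E'
from h import *
a=cv2.resize(arm.get_image("scene")[200:300,220:340],None,fx=4,fy=4,interpolation=cv2.INTER_CUBIC)
b=cv2.resize(arm.get_image("top")[165:265,180:250],None,fx=4,fy=4,interpolation=cv2.INTER_CUBIC)
cv2.imwrite("pics/g.png",np.hstack([a,b]))
E
```

```text
time_s: 3.7
tool_pos: [0.4482, 0.1344, 0.0189]
tcp_rot: [0.706, 0.708, -0.0, 0.0]
ft_force: [0.1, -0.2, -0.2]
finger_gap: 0.0855
finger_force: 0.0
time_s: 4.5
tool_pos: [0.4488, 0.1356, 0.0193]
tcp_rot: [0.705, 0.709, 0.0, 0.0]
ft_force: [-1.1, -0.1, 5.1]
finger_gap: 0.0252
finger_force: 29.5
```

View pics/g.png

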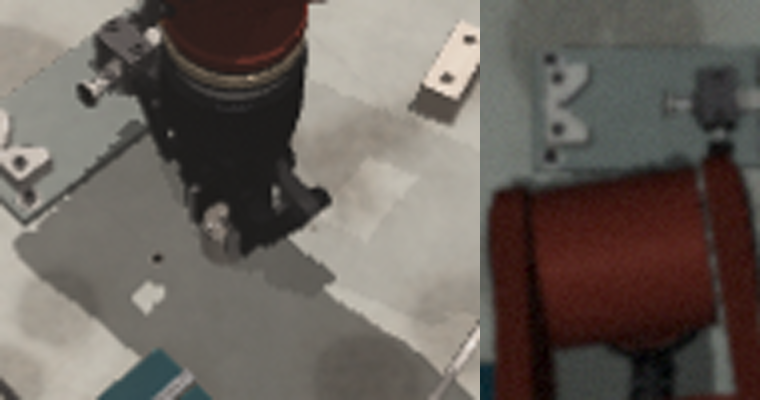

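The scene view shows the roller between the fingers, near (273,255), with its side still facing the camera. I'll lift it and check the hold.

```bash
python3 -m handwheel '[[[0,0,-0.01,0,0,0],[0,0,-0.03,0,0,0],[0,0,-0.04,0,0,0],[0,0,-0.04,0,0,0],[0,0,0,0,0,0],[0,0,0,0,0,0]]]'
python3 - <<'E'
from h import *
p=arm.get_obs()["tool_pos"];u=proj("scene",[p]);print(p,u,proj("scene",[p+[0,0,.01],p+[0,0,-.02]]))
x,y=u[0].astype(int)
crop("scene",x-35,y-40,x+35,y+30,8,"pics/g2.png")
E
```

```text
time_s: 5.2
tool_pos: [0.4486, 0.1356, 0.1152]
tcp_rot: [0.705, 0.709, 0.001, 0.001]
ft_force: [-0.1, -0.9, -1.7]
finger_gap: 0.0253
finger_force: 29.7
[0.44862259 0.13560125 0.11518824] [[276.64903677 233.36083749]] [[276.7734703  230.70921106]
 [276.4064867  238.51595575]]
```

View pics/g2.png

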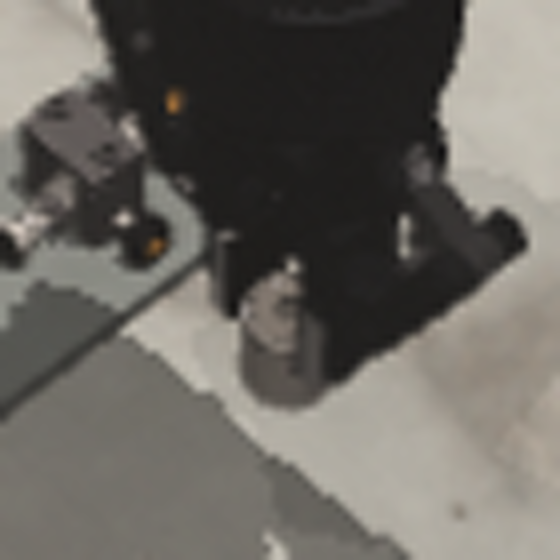

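The roller is held upright and centred. Its lower edge is at about (276.6, 243), which puts the underside about 20 mm below the TCP. Next I'll move over the bay and lower it.

```bash
python3 -m handwheel '[[[0.007,0.054,0,0,0,0],[0.007,0.054,0,0,0,0],[0.008,0.055,0,0,0,0],[0,0,0,0,0,0],[0,0,0.04,0,0,0],[0,0,0.04,0,0,0],[0,0,0.02,0,0,0],[0,0,0,0,0,0],[0,0,0,0,0,0]]]'
python3 - <<'E'
from h import *
p=arm.get_obs();print(p["tool_pos"],p["ft_force"])
a=cv2.resize(arm.get_image("scene")[170:260,190:290],None,fx=5,fy=5,interpolation=cv2.INTER_CUBIC)
b=cv2.resize(arm.get_image("top")[165:255,180:230],None,fx=5,fy=5,interpolation=cv2.INTER_CUBIC)
cv2.imwrite("pics/p.png",np.hstack([a,b]))
E
```

```text
time_s: 6.15
tool_pos: [0.5776, 0.1536, 0.0337]
tcp_rot: [0.705, 0.709, -0.001, -0.001]
ft_force: [-0.3, 0.1, 0.1]
finger_gap: 0.0252
finger_force: 31.4
[0.57756498 0.15358408 0.03374062] [-0.28726314  0.13807981  0.13625014]
```

View pics/p.png

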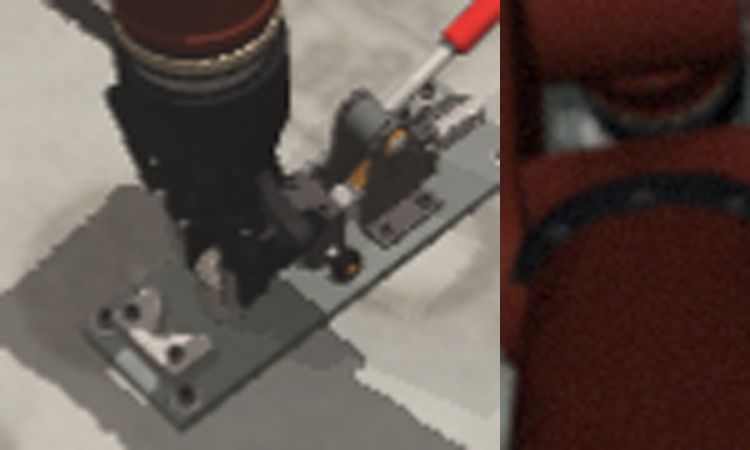

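The roller hangs over the bay, in line with the V; in the crop it is at (215,285) and the mouth at (165,325). I'll lower it to contact.

```bash
python3 -m handwheel '[[[0,0.0015,0.003,0,0,0],[0,0,0.002,0,0,0],[0,0,0,0,0,0],[0,0,0,0,0,0]]]'
python3 -m handwheel '[[[0.006,0,0,0,0,0],[0.006,0,0,0,0,0],[0.006,0,0,0,0,0],[0,0,0,0,0,0]]]'
```

```text
time_s: 6.65
tool_pos: [0.5798, 0.1537, 0.0306]
tcp_rot: [0.705, 0.709, 0.0, 0.0]
ft_force: [-0.5, 2.0, -0.3]
finger_gap: 0.0248
finger_force: 31.4
time_s: 7.05
tool_pos: [0.5797, 0.169, 0.0306]
tcp_rot: [0.705, 0.709, 0.0, -0.0]
ft_force: [-0.6, 0.8, -0.0]
finger_gap: 0.0251
finger_force: 31.4
```

```bash
python3 -m handwheel '[[[0,0,0.0012,0,0,0],[0.002,0,0,0,0,0],[0.001,0,0,0,0,0],[0,0,0,0,0,0]]]'
python3 -m handwheel '[[[0.002,0,0,0,0,0],[0.002,0,0,0,0,0],[0,0,0,0,0,0]]]'
python3 -m handwheel '[[[0.002,0,0,0,0,0],[0,0,0,0,0,0]]]'
```

```text
time_s: 7.45
tool_pos: [0.5797, 0.1705, 0.0295]
tcp_rot: [0.705, 0.709, -0.0, -0.0]
ft_force: [-0.5, -0.0, -0.2]
finger_gap: 0.0249
finger_force: 31.4
time_s: 7.75
tool_pos: [0.5797, 0.1739, 0.0296]
tcp_rot: [0.705, 0.709, 0.0, 0.0]
ft_force: [-0.7, 0.8, -1.0]
finger_gap: 0.0251
finger_force: 31.4
time_s: 7.95
tool_pos: [0.5797, 0.1755, 0.0296]
tcp_rot: [0.705, 0.709, 0.0, -0.0]
ft_force: [-0.2, -0.9, -0.6]
finger_gap: 0.0248
finger_force: 31.4
```

```bash
python3 -m handwheel '[[[0.001,0,0,0,0,0],[0.001,0,0,0,0,0],[0,0,0,0,0,0]]]'
python3 -m handwheel '[[[0.001,0,0,0,0,0],[0,0,0,0,0,0]]]'
```

```text
time_s: 8.25
tool_pos: [0.5798, 0.1766, 0.0296]
tcp_rot: [0.705, 0.709, -0.0, 0.0]
ft_force: [0.8, -1.2, -1.3]
finger_gap: 0.0251
finger_force: 31.4
time_s: 8.45
tool_pos: [0.5798, 0.1769, 0.0296]
tcp_rot: [0.705, 0.709, -0.0, 0.001]
ft_force: [0.9, -4.0, 0.1]
finger_gap: 0.0249
finger_force: 31.5
```

Contact: −4 N along y, with little sideways force. One more small push, settle down, then open a little.

```bash
python3 -m handwheel '[[[0.001,0,0.0006,0,0,0],[0,0,0.0006,0,0,0],[0,0,0,0,0,0]]]'
python3 -m handwheel '[[[0,0,0,0,0,0],[0,0,0,0,0,0],[0,0,0,0,0,0],[0,0,0,0,0,0]]]' 0.75
python3 -m handwheel '[[[0,0,-0.02,0,0,0],[0,0,-0.03,0,0,0],[0,0,-0.05,0,0,0],[-0.05,0,0,0,0,0],[-0.05,0,0,0,0,0],[0,0,0,0,0,0]]]'
python3 - <<'E'
from h import *
s=arm.get_image("scene");t=arm.get_image("top")
a=cv2.resize(s[205:265,200:275],None,fx=7,fy=7,interpolation=cv2.INTER_CUBIC)
b=cv2.resize(t[165:225,185:220],None,fx=7,fy=7,interpolation=cv2.INTER_CUBIC)
cv2.imwrite("pics/r.png",np.hstack([a,b]));cv2.imwrite("pics/s1.png",s)
print(proj("scene",[[.579,.176,.04]]))
E
```

```text
time_s: 8.75
tool_pos: [0.5799, 0.177, 0.0294]
tcp_rot: [0.705, 0.709, -0.001, 0.001]
ft_force: [-0.7, -7.0, 4.3]
finger_gap: 0.0253
finger_force: 31.9
time_s: 9.15
tool_pos: [0.5795, 0.179, 0.0285]
tcp_rot: [0.705, 0.709, 0.0, -0.0]
ft_force: [-0.7, -0.2, 0.1]
finger_gap: 0.0642
finger_force: 0.0
time_s: 9.75
tool_pos: [0.5809, 0.0949, 0.1105]
tcp_rot: [0.707, 0.707, 0.0, 0.001]
ft_force: [0.2, 1.0, 0.1]
finger_gap: 0.0641
finger_force: 0.0
[[226.8262714 227.9020024]]
```

View pics/r.png

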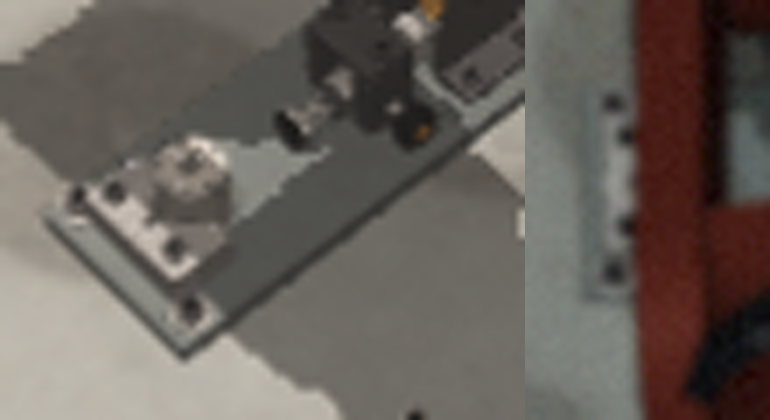

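The roller stands upright in the V, with its top centre at about (190,163) in the crop and the V-block screws at (117,190) and (176,247). I'll check its seating relative to those screws in the same view.

Run:
```python
from h import *
s=cv2.cvtColor(cv2.imread("pics/s1.png"),cv2.COLOR_BGR2GRAY)
def P(u,v): return (200+(u+.5)/7-.5,205+(v+.5)/7-.5)
a=onplane("scene",P(117,190),.031)[:2];b=onplane("scene",P(176,247),.031)[:2]
m=(a+b)/2;ya=(b-a)/np.linalg.norm(b-a);xa=np.array([ya[1],-ya[0]])
print("screw spacing",np.linalg.norm(a-b),"dir",xa,"seat",m-.022*xa)
r=onplane("scene",P(191,164),.04)[:2];print("roller",r,"fixture x,y",127+1000*(r-m)@xa,1000*(r-m)@ya)
print(s[218:246,218:240])
print(arm.get_obs()["tool_pos"])
```

```text
screw spacing 0.032697968347313186 dir [-0.00414349  0.99999142] seat [0.5768969  0.17675845]
roller [0.57872092 0.17613102] fixture x,y 104.36502416905057 -1.8214030784767314
[[ 89  90  89  89  88  87  88  88  88  86  85  81  84  82  82  81  81  81
   81  81  81  80]
 [ 87  89  89  88  87  87  88  87  85  80  81  82  81  81  82  82  82  81
   80  81  80  81]
 [ 89  89  90  90  88  89  88  88  79  85  84  82  82  82  82  83  82  81
   80  80  80  79]
 [ 90  88  89  89  90  89  89  87  84  83  83  83  83  83  83  83  82  81
   80  80  81  50]
 [ 91  89  90  90  90  80  84  84  84  83  83  83  83  82  82  83  82  81
   80  80  81  47]
 [ 93  93  92  92  87  86  85  83  84  88  87  84  83  83  83  83  82  81
   80  80  81  60]
 [ 99  95  87  86  85  82  85  77  99 135 127 107  93  89  88  88  83  82
   81  85  86  86]
 [ 98  86  88  87  83  71  99 100 122 191 201 206 159 139 137 136 100  87
   87 126 133 134]
 [ 90  87  87  85  79 122 150 141 132 128 133 201 173 168 146 136 136 136
  135 134 133 134]
 [ 97 102 101  90 111 127 132 149 118  82 138 138 191 212 161 137 136 134
  135 135 134
[... 1015 characters left out ...]
  81  82  82]
 [109 164 183 184 180 145  79  70 100 112 114 114 114 114  89  81  81  81
   80  82  82  81]
 [ 73 117 163 182 171 107  55  67  87 109 114 112 110  78  68  72  80  82
   81  81  81  81]
 [ 80  72 104 163 185 128  86  80 134 138 116  97  76  69  70  73  80  82
   82  81  80  82]
 [109  78  71 104 162 165 125 120 175 186 113  70  70  70  71  78  82  82
   82  83  83  82]
 [138 109  79  71  95 161 187 185 178 111  70  70  71  72  78  82  82  82
   83  83  82  82]
 [138 139 110  79  71  94 156 148  99  80  74  71  75  81  82  83  82  83
   83  83  81  75]
 [138 140 140 111  79  72  75  73  73  79  75  76  81  82  82  82  81  81
   81  78  71  59]]
[0.58045004 0.09801855 0.10971669]
```

The roller may be about 1.8 mm off-centre, so I'll nudge it home with shut fingers pushing low behind it.

```bash
python3 -m handwheel '[[[0.031,-0.002,0,0,0,0],[0.031,-0.001,0,0,0,0],[0,0,0.04,0,0,0],[0,0,0,0,0,0],[0,0,0,0,0,0],[0,0,0,0,0,0],[0,0,0,0,0,0]]]' 0
```

```text
time_s: 10.55
tool_pos: [0.5785, 0.1481, 0.078]
tcp_rot: [0.706, 0.709, 0.001, 0.001]
ft_force: [-0.3, -0.2, 0.2]
finger_gap: 0.0001
finger_force: 0.0
```

```bash
python3 -m handwheel '[[[0,0,0.035,0,0,0],[0,0,0.02,0,0,0],[0,0,0.015,0,0,0],[0,0,0,0,0,0]]]'
python3 -m handwheel '[[[0.002,0,0,0,0,0],[0.002,0,0,0,0,0],[0,0,0,0,0,0]]]'
python3 -m handwheel '[[[0.001,0,0,0,0,0],[0.001,0,0,0,0,0],[0,0,0,0,0,0]]]'
```

```text
time_s: 10.95
tool_pos: [0.5754, 0.1476, 0.0183]
tcp_rot: [0.706, 0.709, -0.002, -0.001]
ft_force: [0.3, 0.4, -0.7]
finger_gap: 0.0001
finger_force: 0.0
time_s: 11.25
tool_pos: [0.5783, 0.1516, 0.0217]
tcp_rot: [0.705, 0.709, 0.001, 0.001]
ft_force: [0.1, 0.2, 0.4]
finger_gap: -0.0002
finger_force: 0.1
time_s: 11.55
tool_pos: [0.5782, 0.1519, 0.0215]
tcp_rot: [0.705, 0.709, -0.0, 0.001]
ft_force: [-0.5, -5.2, 4.9]
finger_gap: -0.0004
finger_force: 2.6
```

```bash
python3 -m handwheel '[[[0.001,0,0,0,0,0],[0,0,0,0,0,0]]]'
python3 -m handwheel '[[[-0.003,0,0,0,0,0],[-0.004,0,0,0,0,0],[0,0,-0.02,0,0,0],[0,0,-0.05,0,0,0],[0,0,-0.06,0,0,0],[-0.03,0,0,0,0,0],[0,0,0,0,0,0],[0,0,0,0,0,0]]]'
python3 - <<'E'
from h import *
s=arm.get_image("scene")
cv2.imwrite("pics/r2.png",cv2.resize(s[205:265,200:275],None,fx=7,fy=7,interpolation=cv2.INTER_CUBIC))
print(proj("scene",[[.579,.176,.04]]),arm.get_obs()["tool_pos"])
E
```

```text
time_s: 11.75
tool_pos: [0.5782, 0.1521, 0.0215]
tcp_rot: [0.705, 0.709, -0.001, 0.001]
ft_force: [0.0, -7.3, 4.6]
finger_gap: 0.0003
finger_force: 3.6
time_s: 12.55
tool_pos: [0.5772, 0.1243, 0.125]
tcp_rot: [0.706, 0.708, 0.0, -0.0]
ft_force: [-0.6, -1.1, -0.3]
finger_gap: 0.0001
finger_force: 0.0
[[226.8262714 227.9020024]] [0.5766331  0.12455861 0.12412962]
```

View pics/r2.png

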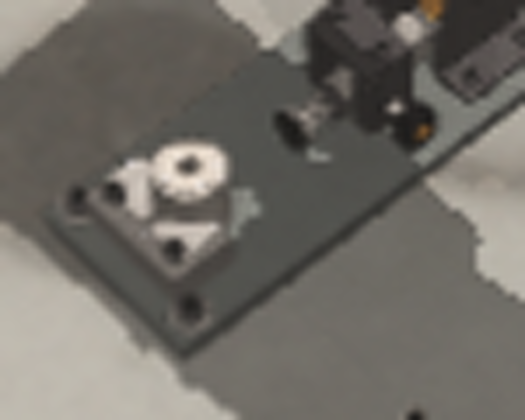

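The roller is central in the V, its top at (189,168) in the crop between screws at (115,192) and (175,248). Now to the lever: I'll go above the grip and come down gently.

```bash
python3 -m handwheel '[[[-0.04,0.001,-0.02,0,0,0],[-0.055,0,0,0,0,0],[-0.055,0,0,0,0,0],[-0.053,0,0,0,0,0],[0,0,0,0,0,0],[0,0,0.02,0,0,0],[0,0,0,0,0,0]]]' 0
python3 -m handwheel '[[[0,0,0.01,0,0,0],[0,0,0.01,0,0,0],[0,0,0.006,0,0,0],[0,0,0,0,0,0]]]'
```

```text
time_s: 13.3
tool_pos: [0.5762, -0.0366, 0.1207]
tcp_rot: [0.705, 0.709, -0.002, -0.003]
ft_force: [-0.2, 0.5, -0.3]
finger_gap: -0.0002
finger_force: 0.0
time_s: 13.7
tool_pos: [0.5787, -0.0378, 0.103]
tcp_rot: [0.705, 0.709, -0.0, -0.001]
ft_force: [-0.4, 0.4, 1.3]
finger_gap: 0.0001
finger_force: 0.6
```

Contact is near z = 0.103, as expected. I'll press down.

```bash
python3 -m handwheel '[[[0,0,0.01,0,0,0],[0,0,0.012,0,0,0],[0,0,0.012,0,0,0],[0,0,0.012,0,0,0],[0,0,0.003,0,0,0],[0,0,0,0,0,0]]]'
python3 -m handwheel '[[[0,0,0.002,0,0,0],[0,0,0.001,0,0,0],[0,0,0,0,0,0]]]'
```

```text
time_s: 14.3
tool_pos: [0.5804, -0.04, 0.065]
tcp_rot: [0.705, 0.709, 0.0, 0.002]
ft_force: [0.1, -4.8, 5.1]
finger_gap: -0.0002
finger_force: 2.8
time_s: 14.6
tool_pos: [0.5804, -0.0399, 0.0631]
tcp_rot: [0.705, 0.709, 0.0, 0.002]
ft_force: [-0.5, -4.0, 5.1]
finger_gap: -0.0001
finger_force: 3.2
```

```bash
python3 -m handwheel '[[[0,0,0.002,0,0,0],[0,0,0.002,0,0,0],[0,0,0,0,0,0]]]'
python3 -m handwheel '[[[0,0,0.002,0,0,0],[0,0,0,0,0,0]]]'
python3 -m handwheel '[[[0,0,0.002,0,0,0],[0,0,0,0,0,0]]]'
```

```text
time_s: 14.9
tool_pos: [0.5804, -0.0397, 0.0598]
tcp_rot: [0.705, 0.709, 0.0, 0.002]
ft_force: [0.4, -4.2, 6.1]
finger_gap: 0.0002
finger_force: 3.0
time_s: 15.1
tool_pos: [0.5804, -0.0396, 0.0581]
tcp_rot: [0.705, 0.709, 0.0, 0.002]
ft_force: [-0.4, -3.9, 5.1]
finger_gap: 0.0
finger_force: 3.0
time_s: 15.3
tool_pos: [0.5805, -0.0396, 0.0577]
tcp_rot: [0.705, 0.709, 0.0, 0.002]
ft_force: [-1.7, -2.4, 10.2]
finger_gap: -0.0003
finger_force: 5.4
```

Now at the stop. A bit more force, then I'll lift off fully.

```bash
python3 -m handwheel '[[[0,0,0.003,0,0,0],[0,0,0.002,0,0,0],[0,0,0,0,0,0]]]'
python3 -m handwheel '[[[0,0,-0.02,0,0,0],[0,0,-0.03,0,0,0],[0,0,-0.03,0,0,0],[0,0,0,0,0,0],[0,0,0,0,0,0],[0,0,0,0,0,0],[0,0,0,0,0,0]]]'
python3 - <<'E'
from h import *
s=arm.get_image("scene");o=arm.get_obs();print(o["tool_pos"],o["ft_force"])
cv2.imwrite("pics/l1.png",cv2.resize(s[155:260,205:305],None,fx=5,fy=5,interpolation=cv2.INTER_CUBIC))
E
```

```text
time_s: 15.6
tool_pos: [0.5808, -0.0396, 0.0568]
tcp_rot: [0.705, 0.709, -0.0, 0.001]
ft_force: [-9.0, -1.5, 25.2]
finger_gap: 0.0
finger_force: 13.3
time_s: 16.3
tool_pos: [0.5775, -0.038, 0.1137]
tcp_rot: [0.705, 0.709, -0.001, -0.002]
ft_force: [-0.3, 0.2, 0.5]
finger_gap: 0.0001
finger_force: 0.0
[ 0.5777325  -0.03805498  0.11387033] [ 0.27479651 -0.28228498  0.66137661]
```

View pics/l1.png

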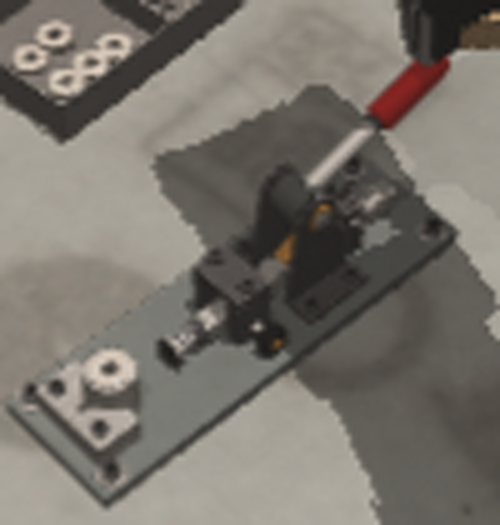

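The pad has moved one tooth, to (172,350), the lever is up and the roller is in place. I'll make stroke two with the same travel.

```bash
python3 -m handwheel '[[[0,0,0.012,0,0,0],[0,0,0.012,0,0,0],[0,0,0.012,0,0,0],[0,0,0.012,0,0,0],[0,0,0.012,0,0,0],[0,0,0.01,0,0,0],[0,0,0.006,0,0,0],[0,0,0.004,0,0,0],[0,0,0,0,0,0],[0,0,0,0,0,0]]]'
```

```text
time_s: 17.35
tool_pos: [0.5806, -0.0397, 0.0567]
tcp_rot: [0.705, 0.709, -0.001, 0.001]
ft_force: [-9.4, -3.1, 28.1]
finger_gap: -0.0002
finger_force: 13.9
```

```bash
python3 -m handwheel '[[[0,0,-0.02,0,0,0],[0,0,-0.03,0,0,0],[0,0,-0.03,0,0,0],[0,0,0,0,0,0],[0,0,0,0,0,0],[0,0,0,0,0,0],[0,0,0,0,0,0]]]'
python3 - <<'E'
from h import *
s=arm.get_image("scene");o=arm.get_obs();print(o["tool_pos"],o["ft_force"])
a=cv2.imread("pics/l1.png");b=cv2.resize(s[155:260,205:305],None,fx=5,fy=5,interpolation=cv2.INTER_CUBIC)
cv2.imwrite("pics/l2.png",b)
# pad: darkest blob in front of the guide block
g=cv2.GaussianBlur(cv2.cvtColor(s,cv2.COLOR_BGR2GRAY),(3,3),0)
print([proj("scene",[[.578,.071+x/1000,.019]])[0].round(1) for x in(59.5,70.5,82.5,94)])
print(g[218:232,226:246])
E
```

```text
time_s: 18.05
tool_pos: [0.5775, -0.038, 0.1136]
tcp_rot: [0.705, 0.709, -0.001, -0.002]
ft_force: [-0.0, -0.6, -0.1]
finger_gap: -0.0
finger_force: 0.0
[ 0.57776728 -0.03805026  0.1138566 ] [-0.27488995 -0.22762701  0.14951307]
[array([241.6, 223. ]), array([238.3, 225.4]), array([234.6, 228.1]), array([231.1, 230.6])]
[[130 128 126 123 122 123 123 123 123 122 121 122 122 121 122 125 133 142
  155 167]
 [126 124 123 123 123 123 124 124 123 122 122 122 122 123 127 139 156 167
  172 174]
 [124 124 125 124 124 124 124 124 124 122 121 121 119 118 129 149 166 174
  173 167]
 [125 125 125 125 125 125 124 124 123 122 121 119 109 102 110 134 160 170
  160 138]
 [126 125 125 125 125 125 124 124 123 122 121 115  99  87  87 106 138 146
  125  98]
 [125 125 124 125 125 125 125 124 124 124 124 116 108 101  87  86 102 103
   88  78]
 [142 143 140 136 131 126 122 121 126 131 129 128 134 129  96  71  70  71
   73  84]
 [176 177 174 165 148 130 113 102 111 130 140 145 143 124  86  58  55  65
   81 101]
 [185 182 188 189 173 143 105  73  72 105 140 146 120  92  71  60  65  81
  101 116]
 [147 142 167 190 190 164 113  63  45  69 113 123  97  79  79  83  95 107
  116 120]
 [107 107 145 184 196 178 129  74  44  46  74  95  92  90 101 111 116 120
  120 120]
 [121 125 158 187 195 178 135  89  58  43  51  76  95 107 116 121 122 121
  121 120]
 [170 173 185 187 180 157 124 101  82  60  55  73  99 116 121 122 122 122
  122 121]
 [183 186 186 171 146 119 102 104 104  91  82  90 108 120 122 122 123 123
  122 121]]
```

The pad is now at about (234.5, 228), matching the second-tooth prediction of (234.6, 228.1). On to the third stroke.

```bash
python3 -m handwheel '[[[0,0,0.012,0,0,0],[0,0,0.012,0,0,0],[0,0,0.012,0,0,0],[0,0,0.012,0,0,0],[0,0,0.012,0,0,0],[0,0,0.01,0,0,0],[0,0,0.006,0,0,0],[0,0,0.004,0,0,0],[0,0,0,0,0,0],[0,0,0,0,0,0]]]'
```

```text
time_s: 19.1
tool_pos: [0.5806, -0.0398, 0.0567]
tcp_rot: [0.705, 0.709, -0.001, 0.001]
ft_force: [-9.7, -2.5, 27.6]
finger_gap: 0.0005
finger_force: 13.9
```

The lever reached the same stop position and force. I'll release it, lift well clear and check.

```bash
python3 -m handwheel '[[[0,0,-0.02,0,0,0],[0,0,-0.03,0,0,0],[0,0,-0.03,0,0,0],[0,0,-0.03,0,0,0],[0,0,-0.03,0,0,0],[0,0,0,0,0,0],[0,0,0,0,0,0],[0,0,0,0,0,0]]]'
python3 - <<'E'
from h import *
s=arm.get_image("scene");o=arm.get_obs();print(o["tool_pos"],o["ft_force"])
cv2.imwrite("pics/l3.png",cv2.resize(s[155:260,205:305],None,fx=5,fy=5,interpolation=cv2.INTER_CUBIC))
E
```

```text
time_s: 19.9
tool_pos: [0.5776, -0.038, 0.1615]
tcp_rot: [0.705, 0.709, -0.001, -0.002]
ft_force: [0.1, 0.1, -0.1]
finger_gap: 0.0005
finger_force: 0.0
[ 0.5774814  -0.03798508  0.16131919] [-0.25573197  0.48439526 -1.13674058]
```

View pics/l3.png

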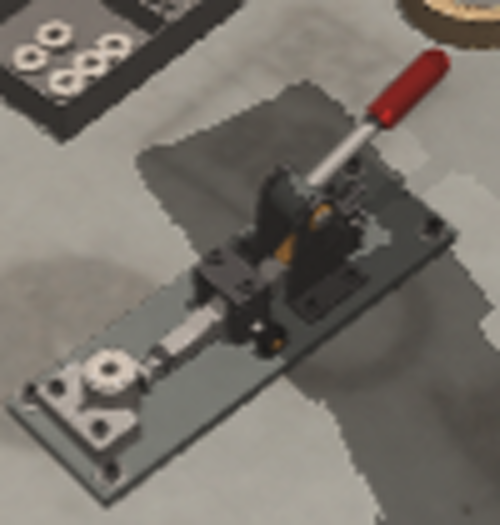

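The pad at (145,375) bears on the roller, which stands upright in the V at (108,370). The lever is fully up and the robot is clear.

```bash
python3 -c "
from rig import arm
print(arm.job_done())"
```

```text
the job is handed in; nothing more can be done
None
```

I handed the job in at about 20 s of the 58 s allowed: the last picture shows the roller upright in the V with the pad against it after exactly three full strokes, the lever up and the robot clear; the hand-in returned no verdict.

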